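Load and lock the lens carriage

TASK

Lay every lens module that lies on the grey mat into a cradle of the carriage, one to a cradle and down on its floor, and press all three cover bars down until they snap shut, the one over an empty cradle too. Only when all of that is done, turn the lock collar clockwise until its pointer stands at the pair of ribs. Leave the things on the white tray alone.

Things in the scene. Friction and masses are not known exactly. Their poses are not given: they have to be found in the camera images.
- module1: lens module, one of two or three identical ones: dark square bar 100 mm long, 38 x 38 mm in section, bright frames and a round lens at both ends, about 0.18 kg. Origin at its middle, x along its length; all four long sides are alike and either end may lead. Starts lying on the grey mat; None from the start = absent
- module2: as module1, another lens module (100 x 38 x 38 mm, origin at its middle, x along its length)
- module3: as module1, another lens module (100 x 38 x 38 mm, origin at its middle, x along its length)
- carriage: aluminium plate fixed to the bench, 12 mm thick, 175 mm (x) by 330 mm (y), with a tail 110 mm wide reaching to x = +200 mm. Carries three equal cradles side by side, 115 mm apart along its y, a hinged cover bar for each, and the lock collar on the tail. Origin on the bench under the middle cradle's centre; x points from the latch posts to the hinges, z up
- cradle1 (a point): right-hand (carriage y = -115 mm) cradle: middle of a seated module, 49 mm above the bench, its length along x (as the carriage's). Two 14 mm saddles 34 mm before and behind, floors 30 mm and flared tops 64 mm above the bench, side walls 43 mm apart; fingers fit the 54 mm gap between them. Play along x: 10 mm to the end stop, 5 mm to the shut cover's nose
- cradle2 (a point): middle cradle, as cradle1
- cradle3 (a point): left-hand (carriage y = +115 mm) cradle, as cradle1
- cover1 (a joint): cover bar of cradle1, rad: 0 shut, grows as the free end rises, stop at 2.05; starts at 1.75 to 2.0, leaning back beyond its hinge. A spring pushes it open (1 to 2 N at the pad). In the last 13 mm of the pad's way down its nose must be forced past a sprung ball in the latch post with 12 to 15 N; below 0.05 rad it snaps to 0 and is held. Let go earlier, it rises to about 1.6
- cover2 (a joint): hinge of the cover over cradle2, as cover1: 0 shut, 2.05 fully open
- cover3 (a joint): hinge of the cover over cradle3, as cover1: 0 shut, 2.05 fully open
- cover1_pad (a point): middle of the outer (upper when shut) face of the rubber press pad, 36 mm wide and 26 mm long, near the free end of cover1, 116 mm from the hinge axis; 80 mm above the bench when shut. The pad face lies 10 mm and the bar's outer face 6 mm outside the plane through the hinge axis; beyond the pad a nose, pointing inwards, ends the bar
- cover1_hinge (a point): on the hinge axis of cover1 (parallel to the carriage's y), 70 mm above the bench, 66 mm from the cradle's centre along carriage x. The bar is 30 mm wide, 6 mm thick, 130 mm long; shut, it lies 2 mm clear above a seated module
- cover2_pad (a point): middle of the outer face of cover2's press pad, as cover1_pad
- cover2_hinge (a point): on the hinge axis of cover2, as cover1_hinge
- cover3_pad (a point): middle of the outer face of cover3's press pad, as cover1_pad
- cover3_hinge (a point): on the hinge axis of cover3, as cover1_hinge
- collar (a joint): lock collar on the carriage's tail, rad: turns about a vertical axis; 0 = pointer at the single pin (unlocked), grows clockwise seen from above, 1.309 (75 degrees) = hard stop, pointer at the pair of ribs (locked). Starts at 0 to 0.3; turns stiffly (0.06 N m) and stays where it is left
- collar_grip (a point): on the collar's axis, 52 mm above the bench, 145 mm along carriage x from the carriage origin: the height to pinch its wing, a flat bar 62 mm long, 14 mm thick, 32 to 62 mm above the bench, on a knurled ring 64 mm in diameter. The wing (with the pointer) lies along carriage x when locked, 75 degrees anticlockwise of that at 0
- mat: grey mat, 300 x 140 mm, 4 mm thick, fixed to the bench to the left or right of the carriage; origin at the centre of its underside. The lens modules start on it, across it, about 95 mm apart
- tray: white flat tray of the same size on the other side, fixed; three bystanders stand on it: bottle, driver, viewer
- bottle: bystander: white bottle 130 mm tall, 56 mm in diameter; leave it alone
- driver: bystander: screwdriver 130 mm long, lying; leave it alone
- viewer: bystander: small round lens on a post, 100 mm tall; leave it alone

How it is judged:
By the outcome, as a careful person would: the job done as asked, in the order asked, and still so for the second after the job is handed in, with the robot touching nothing.
Of module1, module2, module3 only 2 to 3 are there at a start; the rules pass over those that are not, and their reading is None.
At some moment in a run one of module1, module2, module3 may be knocked a few centimetres aside while the robot is not near it.
Once in a run the grip may slacken for a moment while it holds something.
It also fails if it takes over 208 s, if anything falls off the work surface, if the arm or the gripper's body presses on something with over 40 N, if the wrist force passes 120 N, or if a joint passes its speed limit or range.

ROBOT

A 6-joint arm with a two-finger parallel gripper is mounted at the origin on the work surface. World frame = base frame: x ahead of the robot, y to its left, z up, the work surface at z = 0. Lengths are in mm, angles in rad, forces in N, time in s.
With the tool pointing down it reaches from about 350 to 775 mm from the base axis. Payload 7.3 kg.
Tool frame: the origin (TCP) lies at the centre of the arm's flange, where the gripper is bolted on; the fingertips stand 178 mm ahead of it and the grasp point (between the pads) lies 159 mm ahead of it; z points along the fingers, y is the line along which they close (so a half turn about z gives the same grasp; the last joint's range is limited). The gripper opens to 92 mm and grips with 3 to 60 N. Pads are 19 mm wide; open, the fingers measure 130 mm over their backs; the gripper's body (75 mm by 190 mm) begins 47 mm behind the grasp point.
Start: joints at [1.108, 0.342, 1.524, -0, 1.275, -0.146], TCP at [163.53, 498.884, 404.741] pointing down, gripper open.
Joint ranges: [-2.53, 2.53], [-0.77, 2.02], [0.04, 2.7], [-1, 4.14], [0.28, 2.66], [-3.11, 3.11]. Speed limits (rad/s): [2.57, 2.57, 3.14, 3.14, 3.14, 3.14].

INTERFACE

Orientations are given as [roll, pitch, yaw] about the fixed x, y, z axes, in that order (R = Rz(yaw) Ry(pitch) Rx(roll)).
In Python, from plant import * gives the robot as it stands. The module is installed in compiled form; this text tells all that it offers.
- The arm moves only by the shell command python3 -m inch 'ROWS'. ROWS is JSON, a list of rows, each a list of 5 numbers: the shift along the tool's x, y, z in m, then the turn about the tool's z in rad, then the opening, from 0 (shut) to 1 (fully open). In form: [[tx, ty, tz, spin, claw], ...]. A call has 1 to 8 rows; each row is the pose to reach, as a shift and turn from the pose commanded when the call began, along the tool's axes at that moment; what a row does not reach only later rows make up. A row lasts 1/12 s, in which the tool goes at most 41.7 mm and 7.16 degrees, less where a joint would pass 70% of its speed; a pose out of reach is approached as far as the arm can. A call with a gripper value outside its range is refused whole. The fingers move at their own pace and stop on an object; the grip force is fixed at half the most. Time passes only in rows, so rows that repeat a pose let the fingers close. It gives the time, the measured TCP pose, the force, the opening and the grip force at its end, in the units of the state.
- get_obs(): the state, without advancing time (a new reading comes with each control period).
- capture(name): name is "scene" or "top" or "wrist"; returns a dict with "color" (480x640x3 uint8, red, green, blue), "intrinsics" (3x3 intrinsics, pixels), "distortion" ([k1, k2, p1, p2, k3] as OpenCV has them; the pictures are not rectified), "pose" (4x4, takes a point from camera to world coordinates). Camera axes: x right, y down, z forward; pixel columns grow to the right and rows downward; lengths in mm; the calibration is good to about 2 mm. A picture is of the moment at which its call begins. There is no depth.
- close_job(): hands the job in; it is judged then, once.
Trained networks look in a picture, given as the dict that the camera call returned (one of the last four; its "shot" number tells which), for a name from the list of things; names that differ only in an ending like _2 or _b are one class to them, and where a whole thing is asked for, a point or a joint stands for the part that bears it (a point fixed in the world has none). Each returns a list of dicts, best first, with "conf" (0 to 1); they miss things now and then, are a little off and sometimes report something else, mostly with a low value. They report only what shows in the picture. A call takes as long as a camera call.
- look_for(picture, target): "rect" ([centre column, centre row, width, height] in pixels, round what is visible of it).
- trace(picture, target): "pixels" (480x640 bool, what is visible of it) and "rect" ([centre column, centre row, width, height] in pixels, round what is visible of it).
- tip_of(picture, target): "centre" ([column, row] in pixels: a listed point, or the origin of a listed thing).
The state is a dict: "time": time; "joint_positions": joint angles; "dq": joint speeds; "tau": joint torques, N m; "tool_pos": TCP position; "tcp_rot": TCP orientation; "contact_force": force on the tool from outside, world axes, zero at the start; "moment": the same for the moment, N m; "grip_width": finger opening in mm; "finger_force": force on a finger pad.
Only numpy, scipy, OpenCV 4.12 (cv2) and the standard library are available. Lean on these libraries where they do the work, as an engineer would, in place of code of your own. Each camera call takes 0.05 s, during which the arm holds its last target. There are 200 camera calls.

## Working session

There is one attempt and no reset: what is moved stays moved. The work goes in short steps, Python scripts to look and compute and a shell command to move; the robot and the scene stay as the last step left them, time stands still between calls to the robot, and variables do not carry over. Pictures are saved under pics/ and viewed, at most 14 in all, crops included, and the job is handed in when it is done.

```bash
mkdir -p pics
cat > h.py <<'E'
from plant import *
import numpy as np, cv2
from scipy.spatial.transform import Rotation as Ro
def snap(n,f=None):
    p=capture(n)
    if f: cv2.imwrite('pics/'+f,p['color'][:,:,::-1])
    return p
def ray(p,uv):
    k=np.array(p['intrinsics'],float);d=np.array(p['distortion'],float)
    x=cv2.undistortPoints(np.array([[uv]],float),k,d)[0,0]
    T=np.array(p['pose']);return T[:3,3],T[:3,:3]@np.array([x[0],x[1],1.])
def onz(p,uv,z):
    o,d=ray(p,uv);return o+d*(z-o[2])/d[2]
def tri(obs):
    A=np.zeros((3,3));b=np.zeros(3);L=[]
    for p,uv in obs:
        o,d=ray(p,uv);d=d/np.linalg.norm(d);M=np.eye(3)-np.outer(d,d);A+=M;b+=M@o;L.append((o,M))
    x=np.linalg.solve(A,b);return x,max(np.linalg.norm(M@(x-o)) for o,M in L)
def proj(p,X):
    T=np.linalg.inv(np.array(p['pose']))
    r,_=cv2.Rodrigues(T[:3,:3]);return cv2.projectPoints(np.array(X,float).reshape(-1,3),r,T[:3,3],np.array(p['intrinsics'],float),np.array(p['distortion'],float))[0][:,0]
E
python3 - <<'E'
from h import *
np.set_printoptions(precision=1,suppress=True)
s=get_obs();print({k:np.round(v,3) for k,v in s.items()})
P={n:snap(n,n+'0.png') for n in('scene','top','wrist')}
for n in P: print(n,np.array(P[n]['pose']).round(2).tolist(),np.array(P[n]['intrinsics'])[0,0])
for n in('scene','top'):
  for t in('module1','cradle1','cradle2','cradle3','cover1_pad','cover1_hinge','collar_grip','carriage','mat'):
    print(n,t,[(np.round(r['centre']).tolist(),round(r['conf'],2)) for r in tip_of(P[n],t)[:5]])
E
```

```text
{'time': np.float64(0.0), 'joint_positions': array([ 1.1,  0.3,  1.5,  0. ,  1.3, -0.1]), 'dq': array([-0.,  0., -0.,  0.,  0.,  0.]), 'tau': array([  0. , -43.1, -24.4,   0.1,   0.1,  -0. ]), 'tool_pos': array([163.5, 498.8, 404.1]), 'tcp_rot': array([-3.1, -0. ,  2.8]), 'contact_force': array([ 1. , -0.2,  0.6]), 'moment': array([ 0. ,  0.1, -0.1]), 'finger_force': np.float64(0.0), 'grip_width': np.float64(92.048)}
scene [[0.75, 0.5, -0.44, 1147.96], [0.66, -0.56, 0.5, -701.84], [0.01, -0.66, -0.75, 1094.57], [0.0, 0.0, 0.0, 1.0]] 606.5053594762833
top [[-0.01, -0.99, 0.13, 387.93], [-1.0, 0.01, -0.02, 16.71], [0.02, -0.13, -0.99, 1227.59], [0.0, 0.0, 0.0, 1.0]] 599.4353229907778
wrist [[0.31, 0.91, 0.26, 94.25], [0.95, -0.3, -0.09, 521.04], [-0.0, 0.27, -0.96, 383.04], [0.0, 0.0, 0.0, 1.0]] 392.5199594159492
scene module1 [([363.0, 148.0], 0.73), ([416.0, 182.0], 0.55)]
scene cradle1 [([303.0, 237.0], 0.96), ([259.0, 256.0], 0.66), ([337.0, 209.0], 0.61)]
scene cradle2 [([303.0, 237.0], 0.96), ([259.0, 256.0], 0.66), ([337.0, 209.0], 0.61)]
scene cradle3 [([303.0, 237.0], 0.96), (
[... 324 characters left out ...]
.0], 0.53)]
scene mat [([386.0, 166.0], 0.86), ([338.0, 210.0], 0.19)]
top module1 [([142.0, 309.0], 0.94), ([159.0, 214.0], 0.69)]
top cradle1 [([330.0, 252.0], 0.98), ([386.0, 257.0], 0.92), ([272.0, 248.0], 0.86), ([493.0, 321.0], 0.43)]
top cradle2 [([330.0, 252.0], 0.98), ([386.0, 257.0], 0.92), ([272.0, 248.0], 0.86), ([493.0, 321.0], 0.43)]
top cradle3 [([330.0, 252.0], 0.98), ([386.0, 257.0], 0.92), ([272.0, 248.0], 0.86), ([493.0, 321.0], 0.43)]
top cover1_pad [([273.0, 249.0], 0.68), ([404.0, 188.0], 0.66)]
top cover1_hinge [([391.0, 227.0], 0.88), ([480.0, 264.0], 0.73)]
top collar_grip [([335.0, 182.0], 0.95)]
top carriage [([330.0, 261.0], 0.87)]
top mat [([152.0, 266.0], 0.61)]
```

View pics/top0.png

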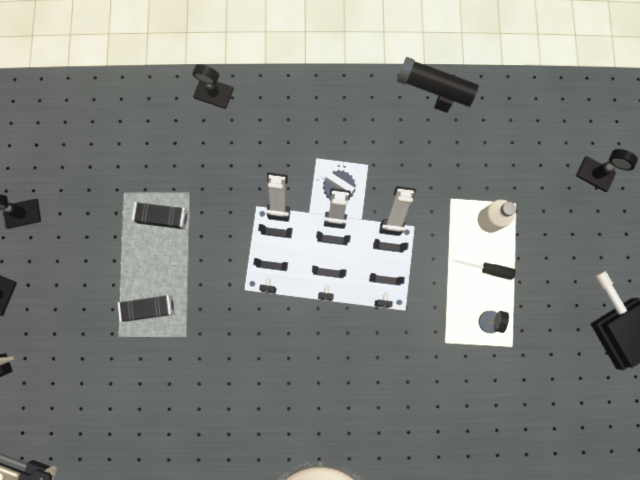

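View pics/scene0.png

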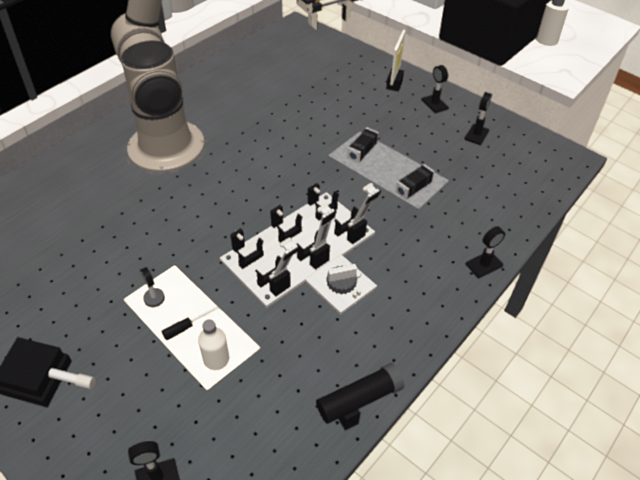

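The top view shows two modules, at (160,215) and (146,308). The mat's middle place is empty. The carriage is near (330,255), the collar at (338,183), all three covers lean back, and the tray is on the right. Next I fit the poses.

```bash
cat >> h.py <<'E'
from scipy.optimize import least_squares
CP={'c1':(0,-115,49),'c2':(0,0,49),'c3':(0,115,49),'col':(145,0,52)}
def cw(v,X):
    c,s=np.cos(v[2]),np.sin(v[2]);X=np.atleast_2d(np.array(X,float))
    return np.c_[v[0]+c*X[:,0]-s*X[:,1],v[1]+s*X[:,0]+c*X[:,1],X[:,2]]
E
python3 - <<'E'
from h import *
np.set_printoptions(precision=2,suppress=True)
T=snap('top');S=snap('scene')
t=[[386,257],[330,252],[272,248],[335,182]];s=[[259,256],[303,237],[337,209],[341,269]]
def near(p,n,l,rad=12):
    r=tip_of(p,n);b=[x['centre'] for x in r if np.hypot(*(np.array(x['centre'])-l))<rad];return b[0] if b else None
nm=['cradle1']*3+['collar_grip']
t=[near(T,n,l) for n,l in zip(nm,t)];s=[near(S,n,l) for n,l in zip(nm,s)]
X=list(CP.values())
for i in range(4):
    if t[i] is not None and s[i] is not None: print(list(CP)[i],*tri([(T,t[i]),(S,s[i])]))
def f(v):
    W=cw(v,X);r=[]
    for p,q in((T,t),(S,s)):
        pr=proj(p,W)
        for a,b in zip(pr,q):
            if b is not None:r+=list(a-b)
    return r
R=least_squares(f,[500,0,0],x_scale=[100,100,.1],loss='soft_l1');print('carriage',R.x,np.array(R.fun))
mt=[near(T,'module1',l) for l in([146,308],[160,215])];ms=[near(S,'module1',l) for l in([363,148],[416,182])]
print(mt,ms)
for a,b in zip(mt,ms):
    if a is not None and b is not None: print('mod',*tri([(T,a),(S,b)]))
for r in trace(T,'module1')[:3]:
    c=cv2.minAreaRect(np.argwhere(r['pixels'])[:,::-1].astype(np.float32));bp=cv2.boxPoints(c)
    w=np.array([onz(T,q,30) for q in bp]);print(r['conf'],'ctr',onz(T,c[0],35),'edges',w[1]-w[0],w[2]-w[1])
E
```

```text
c2 [529.22 -24.4   33.31] 3.519527251917169
c3 [540.93  87.53  55.46] 1.7380946715990797
col [667.67 -39.77  44.58] 0.6812801392426407
carriage [526.3  -26.49  -0.12] [-3.11 -0.1   0.07 -0.69 -0.53  0.39  2.21 -1.9  -3.1  -4.47 -1.16  1.69
  0.34 -0.5 ]
[[143.2, 307.4], [157.4, 214.3]] [[364.2, 143.0], [413.5, 183.5]]
mod [422.34 349.81  25.02] 0.941720075877062
mod [610.15 325.67  12.59] 3.9922668684336236
0.77 ctr [607.13 318.99  35.  ] edges [43.28 -3.82  0.  ] [ -14.76 -110.8     0.  ]
0.6 ctr [420.27 341.21  35.  ] edges [  13.57 -111.84    0.  ] [-41.83  -6.12   0.  ]
```

View pics/wrist0.png

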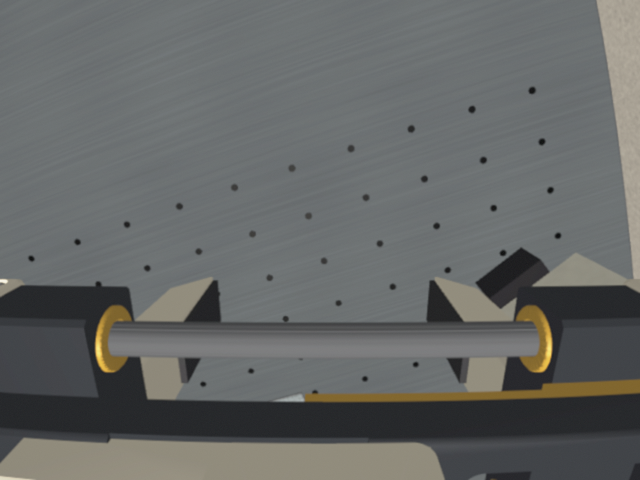

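The wrist image shows only the bench and the gripper's own fingers, so this camera looks along tool +x. Next I hover beside module A to measure it.

```bash
cat >> h.py <<'E'
def go(x,y,z,yaw=None):
    s=get_obs();R=Ro.from_euler('xyz',s['tcp_rot']).as_matrix()
    d=R.T@(np.array([x,y,z])-s['tool_pos'])/1000
    y0=np.arctan2(R[1,0],R[0,0]);sp=0 if yaw is None else -((yaw-y0+np.pi)%(2*np.pi)-np.pi)
    n=max(np.linalg.norm(d)/.0417,abs(sp)/.125)
    print('ROW',d.round(4).tolist(),'spin',round(sp,4),'rows %.1f'%n,'yaw0 %.3f'%y0,'tcp',s['tool_pos'].round(1),'t',round(float(s['time']),2))
E
python3 -c "
from h import *
go(428,284,330,1.69)"
```

```text
ROW [-0.3182, -0.1218, 0.0748] spin 1.1348 rows 9.1 yaw0 2.825 tcp [163.5 498.9 404.8] t 1.8
```

```bash
A='[-0.318,-0.122,0.075,0.8,1]'; python3 -m inch '[[-0.318,-0.122,0.075,0.8,1],[-0.318,-0.122,0.075,0.8,1],[-0.318,-0.122,0.075,0.8,1],[-0.318,-0.122,0.075,0.8,1],[-0.318,-0.122,0.075,0.8,1],[-0.318,-0.122,0.075,0.8,1],[-0.318,-0.122,0.075,0.8,1],[-0.318,-0.122,0.075,0.8,1]]'
python3 -m inch '[[0,0,0,0.12,1],[0,0,0,0.24,1],[0,0,0,0.335,1],[0,0,0,0.335,1],[0,0,0,0.335,1],[0,0,0,0.335,1]]'
cat >> h.py <<'E'
def mods(p,zt=42,f=None):
    for r in trace(p,'module1')[:3]:
        if r['conf']<.3: continue
        q=np.argwhere(r['pixels'])[:,::-1].astype(np.float32);c=cv2.minAreaRect(q);w=np.array([onz(p,b,zt) for b in cv2.boxPoints(c)])
        print('mod',round(r['conf'],2),'ctr px',np.round(c[0]),'world@%d'%zt,onz(p,c[0],zt).round(1),'edges',(w[1]-w[0]).round(1)[:2],(w[2]-w[1]).round(1)[:2])
    for r in tip_of(p,'module1')[:3]: print('tip',round(r['conf'],2),np.round(r['centre'],1),onz(p,r['centre'],23).round(1))
E
python3 -c "
from h import *
p=snap('wrist','w1.png');print(get_obs()['tool_pos']);mods(p)"
```

```text
time: 2.47
tool_pos: [417.3, 291.9, 332.9]
tcp_rot: [3.141, -0.0, 2.022]
contact_force: [-0.1, 0.4, 0.4]
grip_width: 91.8
finger_force: 0.0
time: 2.97
tool_pos: [415.9, 293.5, 333.1]
tcp_rot: [3.141, -0.0, 1.693]
contact_force: [-0.7, 0.5, 0.6]
grip_width: 91.7
finger_force: 0.0
[415.85818546 293.58721896 333.13722192]
mod 0.88 ctr px [575. 222.] world@42 [598.1 324.   42. ] edges [12.3 99.5] [ 59.7 -10.6]
mod 0.67 ctr px [338. 160.] world@42 [420.3 346.   42. ] edges [38.1  4.8] [  15.2 -100.9]
tip 0.95 [574.  224.2] [610.9 319.5  23. ]
tip 0.63 [339.7 160.5] [422.2 344.1  23. ]
```

View pics/w1.png

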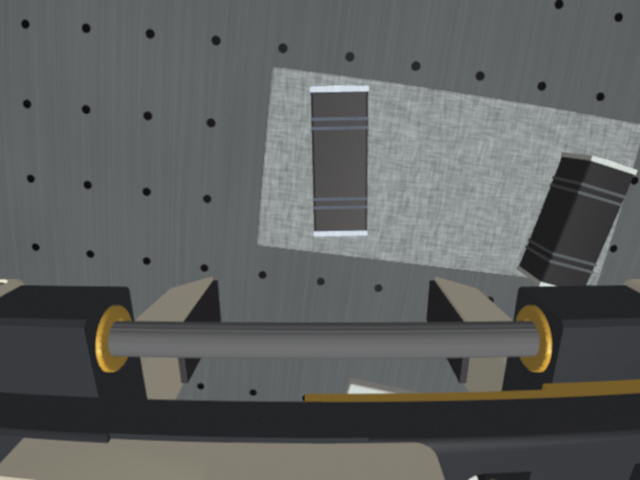

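The wrist view shows module A upright at about (339,160), clear of everything. At z=42 its top face measures 101 x 38 mm, which confirms the height. Module B is at (577,222). Now I grasp A.

```bash
python3 -m inch '[[0.0515,0.0108,0,-0.007,1],[0.0515,0.0108,0.03,-0.007,1],[0.0515,0.0108,0.06,-0.007,1],[0.0515,0.0108,0.09,-0.007,1],[0.0515,0.0108,0.12,-0.007,1],[0.0515,0.0108,0.137,-0.007,1],[0.0515,0.0108,0.146,-0.007,1],[0.0515,0.0108,0.146,-0.007,1]]'
python3 -m inch '[[0,0,0,0,0.3],[0,0,0,0,0.3],[0,0,0,0,0.3],[0,0,0,0,0.3],[0,0,0,0,0.3],[0,0,0,0,0.3],[0,0,0,0,0.3],[0,0,0,0,0.3]]'
python3 -m inch '[[0,0,-0.01,0,0.3],[0,0,-0.03,0,0.3],[0,0,-0.06,0,0.3],[0,0,-0.09,0,0.3],[0,0,-0.12,0,0.3],[0,0,-0.15,0,0.3],[0,0,-0.15,0,0.3]]'
```

```text
time: 3.78
tool_pos: [420.1, 345.7, 185.3]
tcp_rot: [-3.138, 0.001, 1.698]
contact_force: [-0.8, 0.1, 0.1]
grip_width: 91.5
finger_force: 0.0
time: 4.45
tool_pos: [420.6, 345.8, 187.2]
tcp_rot: [3.141, -0.0, 1.697]
contact_force: [-0.1, 0.2, 0.7]
grip_width: 43.3
finger_force: 0.0
time: 5.03
tool_pos: [421.5, 346.4, 343.7]
tcp_rot: [3.132, -0.005, 1.697]
contact_force: [1.4, 1.6, -1.3]
grip_width: 37.3
finger_force: 30.0
```

```bash
python3 -c "
from h import *
go(590,-10,430,3.02)"
```

```text
ROW [-0.3744, 0.1232, -0.0868] spin -1.323 rows 10.6 yaw0 1.697 tcp [421.5 346.4 343.7] t 5.03
```

```bash
python3 -m inch '[[-0.02,0.006,-0.03,-0.1,0.2],[-0.06,0.02,-0.08,-0.2,0.2],[-0.1,0.033,-0.087,-0.3,0.2],[-0.14,0.046,-0.087,-0.4,0.2],[-0.18,0.06,-0.087,-0.5,0.2],[-0.22,0.073,-0.087,-0.6,0.2],[-0.26,0.086,-0.087,-0.7,0.2],[-0.3,0.099,-0.087,-0.8,0.2]]'
python3 -c "
from h import *
go(590,-10,430,3.02)"
```

```text
time: 5.7
tool_pos: [547.3, 78.6, 423.9]
tcp_rot: [-3.141, -0.001, 2.502]
contact_force: [1.6, 0.4, -2.3]
grip_width: 38.1
finger_force: 30.0
ROW [-0.0872, -0.0456, -0.0061] spin -0.5181 rows 4.1 yaw0 2.502 tcp [547.3  78.6 423.9] t 5.7
```

```bash
python3 -m inch '[[-0.025,-0.013,-0.006,-0.12,0.2],[-0.05,-0.026,-0.006,-0.24,0.2],[-0.075,-0.04,-0.006,-0.36,0.2],[-0.087,-0.0456,-0.006,-0.48,0.2],[-0.087,-0.0456,-0.006,-0.518,0.2],[-0.087,-0.0456,-0.006,-0.518,0.2],[-0.087,-0.0456,-0.006,-0.518,0.2]]'
python3 - <<'E'
from h import *
np.set_printoptions(precision=1,suppress=True)
p=snap('wrist','w2.png')
v=[526.3,-26.5,-.12]
for n in('cradle1','cover1_pad','cover1_hinge','collar_grip'): print(n,[(np.round(r['centre'],1).tolist(),round(r['conf'],2)) for r in tip_of(p,n)[:6]])
print('proj',proj(p,cw(v,list(CP.values()))))
print('hinge',proj(p,cw(v,[(66,y,70) for y in(-115,0,115)])))
T=snap('top');S=snap('scene');mods(T,42);mods(S,42)
E
```

```text
time: 6.28
tool_pos: [589.0, -8.2, 429.5]
tcp_rot: [3.141, -0.001, 3.013]
contact_force: [0.1, -0.2, -2.3]
grip_width: 37.9
finger_force: 30.0
cradle1 [([292.3, 142.7], 0.91), ([167.1, 143.3], 0.79), ([423.0, 142.0], 0.77)]
cover1_pad []
cover1_hinge [([165.3, 218.9], 0.89)]
collar_grip []
proj [[167.7 145.1]
 [294.4 142.9]
 [422.5 142.1]
 [298.3 294.1]]
hinge [[166.7 221.4]
 [294.7 220. ]
 [424.3 219. ]]
mod 0.65 ctr px [321. 221.] world@42 [591.5  -7.8  42. ] edges [42.3 -4.4] [ -5.1 -47.6]
mod 0.64 ctr px [160. 216.] world@42 [605.1 316.7  42. ] edges [45.4 -3.4] [ -13.2 -110.8]
tip 0.97 [158.3 217.5] [604.5 323.9  23. ]
tip 0.81 [321.9 199.8] [639.4 -10.6  23. ]
mod 0.79 ctr px [338. 182.] world@42 [476.4 171.6  42. ] edges [-10.8  91.3] [ 97.9 -27.5]
mod 0.57 ctr px [414. 181.] world@42 [619.  302.5  42. ] edges [ 13.5 130.9] [ 55.5 -31.5]
mod 0.51 ctr px [212. 344.] world@42 [ 590.1 -355.4   42. ] edges [30.  50.2] [104.7 -64.3]
tip 0.9 [413.8 180.9] [608.3 320.5  23. ]
tip 0.77 [330.5 176.3] [438.5 190.2  23. ]
tip 0.16 [301.4 237.1] [521.5 -13.4  23. ]
```

View pics/w2.png

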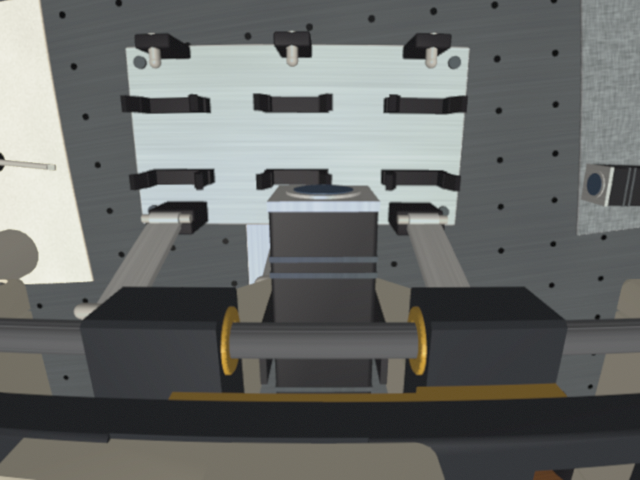

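Wrist view: the carriage prediction matches the detected cradles to about 2 px: cradle1 (167,143), cradle2 (292,143), cradle3 (423,142). The held module looks square in the grip, with its front top edge near row 205, columns 268 to 378. Next I check how high it sits in the grip.

Run:
```python
from h import *
np.set_printoptions(precision=1,suppress=True)
p=snap('wrist');s=get_obs();R=Ro.from_euler('xyz',s['tcp_rot']).as_matrix()
T=np.array(p['pose']);print('cam in tool',R.T@(T[:3,3]-s['tool_pos']))
for zt in(130,135,140,145,150):
  z=s['tool_pos'][2]-zt
  print(zt,*[R.T@(onz(p,q,z)-s['tool_pos']) for q in((268,207),(378,207),(273,387),(374,387))])
# refine carriage
v0=np.array([526.3,-26.5,-.12])
X=[(0,-115,49),(0,0,49),(0,115,49),(66,-115,70)];q=np.array([[167.1,143.3],[292.3,142.7],[423,142],[165.3,218.9]])
r=least_squares(lambda v:(proj(p,cw(v,X))-q).ravel(),v0,x_scale=[100,100,.1]);print(r.x,r.x[2],r.fun)
go(*cw([525.3,-27.1,-.12],[(0,115,0)])[0][:2],420,3.0216)
```

```text
cam in tool [72.8 -0.4 21.1]
130 [ 51. -16. 130.] [ 51.   15.1 130. ] [ -8.8 -16.9 130. ] [ -8.8  16.2 130. ]
135 [ 50.  -16.7 135. ] [ 50.   15.8 135. ] [-12.6 -17.6 135. ] [-12.6  17.  135. ]
140 [ 49.  -17.5 140. ] [ 49.   16.5 140. ] [-16.3 -18.4 140. ] [-16.3  17.7 140. ]
145 [ 48.  -18.2 145. ] [ 48.   17.2 145. ] [-20.1 -19.1 145. ] [-20.1  18.5 145. ]
150 [ 47.  -18.9 150. ] [ 47.   17.9 150. ] [-23.8 -19.9 150. ] [-23.8  19.3 150. ]
[526.2 -27.2  -0.1] -0.12631488880764596 [-0.1 -0.1  1.3 -0.7 -1.4  0.3  0.1  0.5]
ROW [0.0618, 0.088, 0.01] spin -0.0068 rows 2.6 yaw0 3.015 tcp [589.2  -8.1 430. ] t 6.88
```

```bash
python3 -c "
from h import *
go(540.3,87,290,3.0166)"
```

```text
ROW [0.0606, 0.0881, 0.14] spin -0.0018 rows 4.2 yaw0 3.015 tcp [589.2  -8.1 430. ] t 6.88
```

```bash
python3 -m inch '[[0.02,0.03,0,0,0.2],[0.04,0.06,0,0,0.2],[0.0606,0.0881,0,0,0.2],[0.0606,0.0881,0.03,0,0.2],[0.0606,0.0881,0.06,0,0.2],[0.0606,0.0881,0.1,0,0.2],[0.0606,0.0881,0.14,0,0.2],[0.0606,0.0881,0.14,0,0.2]]'
python3 - <<'E'
from h import *
np.set_printoptions(precision=1,suppress=True)
p=snap('wrist','w3.png')
print([(np.round(r['centre'],1).tolist(),round(r['conf'],2)) for r in tip_of(p,'cradle1')[:6]])
v=[526,-27.1,-.125]
print('proj',proj(p,cw(v,list(CP.values()))))
go(540.3,87,218,3.0166)
E
```

```text
time: 7.55
tool_pos: [537.8, 86.9, 283.1]
tcp_rot: [-3.14, -0.014, 3.015]
contact_force: [-1.9, -0.8, -2.8]
grip_width: 38.0
finger_force: 30.0
[([131.6, 269.3], 0.76)]
proj [[-43.1 266.3]
 [130.  267.8]
 [325.6 268.2]
 [159.8 466.3]]
ROW [-0.0001, 0.0001, 0.0719] spin -0.0019 rows 1.7 yaw0 3.015 tcp [540.4  86.9 289.9] t 7.65
```

View pics/w3.png

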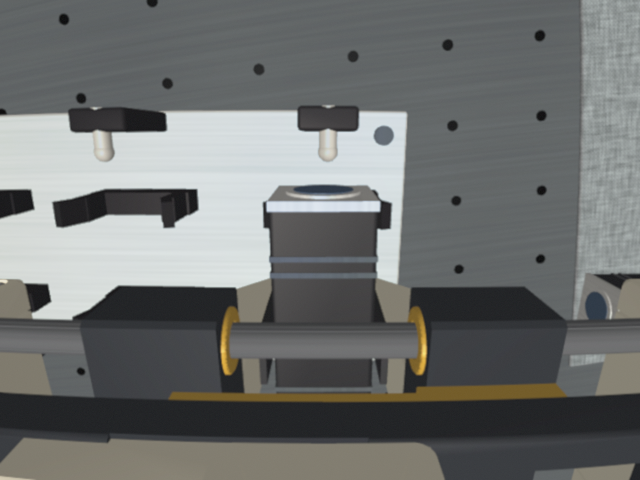

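Run:
```python
from h import *
np.set_printoptions(precision=1,suppress=True)
p=snap('wrist');s=get_obs();R=Ro.from_euler('xyz',s['tcp_rot']).as_matrix()
print(p['intrinsics'][0])
for q,z in(((264,205),64),((391,205),64),((327.5,215),55),((328.5,108),75)): print(q,R.T@(onz(p,q,z)-s['tool_pos']))
```

```text
[392.5   0.  323.3]
(264, 205) [ 34.6 -32.2 227.6]
(391, 205) [ 34.6  35.3 227.7]
(327.5, 215) [ 27.2   1.6 236.7]
(328.5, 108) [ 83.4   1.8 216.5]
```

```bash
python3 -m inch '[[0,0.0015,0,0,0.2],[0,0.0015,0.015,0,0.2],[0,0.0015,0.03,0,0.2],[0,0.0015,0.04,0,0.2],[0,0.0015,0.05,0,0.2],[0,0.0015,0.06,0,0.2],[0,0.0015,0.068,0,0.2],[0,0.0015,0.068,0,0.2]]'
python3 -m inch '[[0,0,0.002,0,0.2],[0,0,0.004,0,0.2],[0,0,0.005,0,0.2],[0,0,0.005,0,0.2]]'
```

```text
time: 8.37
tool_pos: [540.1, 88.4, 220.6]
tcp_rot: [-3.141, -0.002, 3.015]
contact_force: [-1.0, 0.2, -3.0]
grip_width: 37.9
finger_force: 30.0
time: 8.7
tool_pos: [540.7, 88.4, 218.8]
tcp_rot: [3.141, 0.002, 3.015]
contact_force: [-3.9, -0.2, 9.5]
grip_width: 37.7
finger_force: 30.0
```

```bash
python3 -m inch '[[0,0,-0.001,0,0.7],[0,0,-0.001,0,0.7],[0,0,-0.001,0,0.7],[0,0,-0.001,0,0.7],[0,0,-0.001,0,0.7],[0,0,-0.001,0,0.7]]'
python3 -m inch '[[0,0,-0.02,0,0.7],[0,0,-0.05,0,0.7],[0,0,-0.09,0,0.7],[0,0,-0.13,0,0.7],[-0.02,0,-0.17,0,0.7],[-0.05,0,-0.2,0,0.7],[-0.05,0,-0.2,0,0.7],[-0.05,0,-0.2,0,0.7]]'
python3 - <<'E'
from h import *
p=snap('wrist','w4.png');mods(p,68)
T=snap('top');mods(T,42)
go(605,262,360,1.44)
E
```

```text
time: 9.2
tool_pos: [540.5, 88.4, 217.9]
tcp_rot: [3.141, -0.0, 3.015]
contact_force: [-0.2, 0.2, 0.4]
grip_width: 63.8
finger_force: 0.0
time: 9.87
tool_pos: [591.1, 81.8, 419.8]
tcp_rot: [3.141, 0.005, 3.014]
contact_force: [-0.7, 1.1, -1.4]
grip_width: 64.0
finger_force: 0.0
mod 0.73 ctr px [174. 258.] world@68 [615.  -56.7  68. ] edges [-60.7  63.2] [22.1 22.4]
mod 0.71 ctr px [566. 192.] world@68 [599.5 294.2  68. ] edges [ 12.3 111.3] [41.1  3.2]
mod 0.64 ctr px [324. 152.] world@68 [540.6  88.2  68. ] edges [ 4.8 37.2] [100.  -11.3]
tip 0.91 [325.3 157.9] [548.8  88.9  23. ]
tip 0.64 [562.9 193.7] [611.4 318.8  23. ]
mod 0.91 ctr px [159. 215.] world@42 [605.9 317.9  42. ] edges [44.8 -2.8] [ -12.2 -112.4]
mod 0.61 ctr px [274. 235.] world@42 [563.3  85.5  42. ] edges [63.3 -8.3] [ -5.8 -40.5]
tip 0.67 [160.9 215.9] [607.8 318.7  23. ]
tip 0.6 [271.8 242.5] [551.7  91.7  23. ]
ROW [0.0071, 0.1803, 0.0565] spin 1.575 rows 12.6 yaw0 3.015 tcp [589.5  82.2 416.5] t 10.17
```

View pics/w4.png

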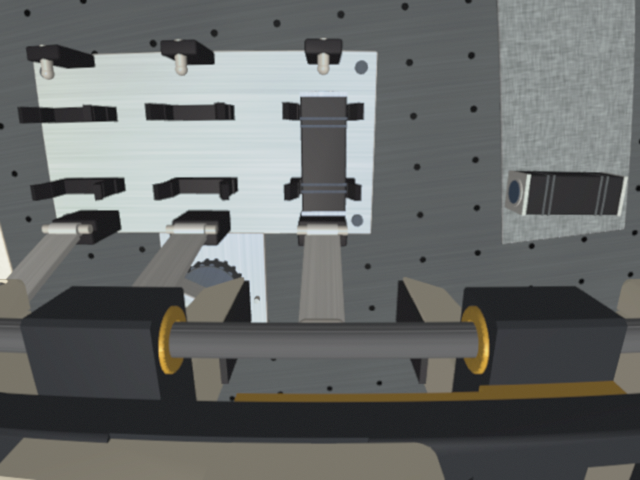

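Wrist view: module A is seated in cradle3, centred near (324,152). Its top measures 100 x 37.5 mm at z=68, so it is on the floor. Next is module B.

```bash
python3 -m inch '[[0.001,0.025,0.0,0.12,1],[0.003,0.06,0.01,0.24,1],[0.004,0.1,0.02,0.36,1],[0.005,0.13,0.03,0.48,1],[0.007,0.16,0.04,0.6,1],[0.007,0.18,0.056,0.72,1],[0.007,0.18,0.056,0.84,1],[0.007,0.18,0.056,0.96,1]]'
python3 -m inch '[[0,0,0,0.12,1],[0,0,0,0.24,1],[0,0,0,0.36,1],[0,0,0,0.48,1],[0,0,0,0.6,1],[0,0,0,0.615,1],[0,0,0,0.615,1],[0,0,0,0.615,1]]'
python3 - <<'E'
from h import *
p=snap('wrist','w5.png');mods(p,42);p=snap('wrist');mods(p,42)
go(605,319,187,1.44)
E
```

```text
time: 10.83
tool_pos: [605.0, 263.2, 359.3]
tcp_rot: [-3.137, -0.001, 2.052]
contact_force: [0.7, -0.9, 1.0]
grip_width: 91.8
finger_force: 0.0
time: 11.5
tool_pos: [605.7, 261.5, 361.6]
tcp_rot: [-3.141, 0.0, 1.443]
contact_force: [-0.0, 0.7, 0.6]
grip_width: 91.3
finger_force: 0.0
mod 0.83 ctr px [318. 144.] world@42 [610.3 322.2  42. ] edges [ 14.8 100. ] [37.6 -4.9]
mod 0.79 ctr px [279. 394.] world@42 [546.1 109.1  42. ] edges [ 96.6 -11.7] [ -1.7 -14. ]
tip 0.69 [322.4 144.9] [612.9 320.4  23. ]
mod 0.91 ctr px [319. 144.] world@42 [611.  322.1  42. ] edges [38.2 -4.3] [  -9.8 -101.1]
mod 0.71 ctr px [278. 394.] world@42 [545.7 109.1  42. ] edges [ 97.6 -12. ] [ -1.7 -14. ]
tip 0.91 [319.  148.3] [610.3 318.1  23. ]
ROW [0.0569, -0.0084, 0.175] spin 0.0006 rows 4.4 yaw0 1.441 tcp [605.9 261.5 362. ] t 11.8
```

View pics/w5.png

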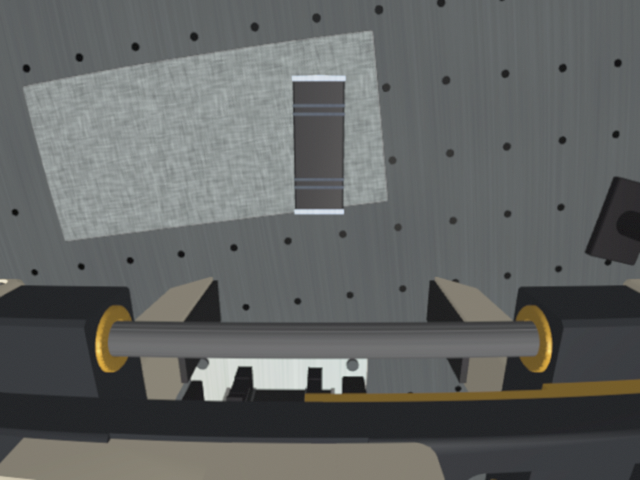

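Module B stands square to the tool at (318,144). Its top face measures 101 x 38 mm at z=42, and nothing else is on the mat. Grasp it.

```bash
python3 -m inch '[[0.03,-0.0032,0.01,0,1],[0.0608,-0.0032,0.04,0,1],[0.0608,-0.0032,0.075,0,1],[0.0608,-0.0032,0.11,0,1],[0.0608,-0.0032,0.14,0,1],[0.0608,-0.0032,0.165,0,1],[0.0608,-0.0032,0.175,0,1],[0.0608,-0.0032,0.175,0,1]]'
python3 -m inch '[[0,0,0,0,0.2],[0,0,0,0,0.2],[0,0,0,0,0.2],[0,0,0,0,0.2],[0,0,0,0,0.2],[0,0,0,0,0.2],[0,0,0,0,0.2],[0,0,0,0,0.2]]'
python3 -m inch '[[0,0,0,0,0.2],[0,0,0,0,0.2],[0,0,0,0,0.2]]'
python3 -m inch '[[0,0,-0.01,0,0.2],[0,0,-0.04,0,0.2],[0,0,-0.08,0,0.2],[0,0,-0.12,0,0.2],[0,0,-0.16,0,0.2],[0,0,-0.2,0,0.2],[0,0,-0.2,0,0.2]]'
python3 - <<'E'
from h import *
go(526,-26,390,3.0166)
E
```

```text
time: 12.47
tool_pos: [610.1, 322.1, 184.9]
tcp_rot: [-3.138, 0.002, 1.44]
contact_force: [0.1, 0.7, 0.2]
grip_width: 91.5
finger_force: 0.0
time: 13.13
tool_pos: [610.7, 322.2, 187.1]
tcp_rot: [3.141, -0.0, 1.44]
contact_force: [0.3, -0.6, -0.4]
grip_width: 43.2
finger_force: 0.0
time: 13.38
tool_pos: [610.6, 322.3, 187.1]
tcp_rot: [-3.141, -0.0, 1.44]
contact_force: [-1.0, 0.6, 1.3]
grip_width: 38.1
finger_force: 30.0
time: 13.97
tool_pos: [611.1, 322.5, 398.1]
tcp_rot: [3.127, -0.008, 1.44]
contact_force: [0.8, 0.9, -0.8]
grip_width: 38.2
finger_force: 30.0
ROW [-0.3566, -0.039, 0.0046] spin -1.5767 rows 12.6 yaw0 1.440 tcp [611.1 322.5 398.1] t 13.97
```

```bash
python3 -m inch '[[-0.03,-0.003,-0.03,-0.12,0.2],[-0.07,-0.008,-0.05,-0.24,0.2],[-0.11,-0.012,-0.05,-0.36,0.2],[-0.15,-0.016,-0.05,-0.48,0.2],[-0.19,-0.021,-0.05,-0.6,0.2],[-0.23,-0.025,-0.05,-0.72,0.2],[-0.27,-0.03,-0.05,-0.84,0.2],[-0.3,-0.033,-0.05,-0.96,0.2]]'
python3 -m inch '[[0,0,0,-0.12,0.2],[0,0,0,-0.24,0.2],[0,0,0,-0.36,0.2],[0,0,0,-0.48,0.2],[0,0,0,-0.6,0.2],[0,0,0,-0.616,0.2],[0,0,0,-0.616,0.2]]'
python3 - <<'E'
from h import *
go(526,-25.9,290,3.0166)
E
```

```text
time: 14.63
tool_pos: [537.6, 27.2, 437.4]
tcp_rot: [-3.141, 0.0, 2.4]
contact_force: [0.0, 0.6, -2.3]
grip_width: 37.9
finger_force: 30.0
time: 15.22
tool_pos: [538.7, 29.4, 437.1]
tcp_rot: [3.142, 0.0, 3.009]
contact_force: [-0.5, 0.8, -1.5]
grip_width: 37.9
finger_force: 30.0
ROW [0.0053, -0.0565, 0.1471] spin -0.0078 rows 3.8 yaw0 3.009 tcp [538.7  29.4 437.1] t 15.22
```

```bash
python3 -m inch '[[0.003,-0.03,0,0,0.2],[0.005,-0.0565,0,-0.008,0.2],[0.005,-0.0565,0.03,-0.008,0.2],[0.005,-0.0565,0.07,-0.008,0.2],[0.005,-0.0565,0.11,-0.008,0.2],[0.005,-0.0565,0.14,-0.008,0.2],[0.005,-0.0565,0.147,-0.008,0.2],[0.005,-0.0565,0.147,-0.008,0.2]]'
python3 - <<'E'
from h import *
np.set_printoptions(precision=1,suppress=True)
p=snap('wrist','w6.png');print(get_obs()['tool_pos'])
print([(np.round(r['centre'],1).tolist(),round(r['conf'],2)) for r in tip_of(p,'cradle1')[:6]])
v=[526,-26,-.125]
print('proj',proj(p,cw(v,list(CP.values())[:3])))
s=get_obs();R=Ro.from_euler('xyz',s['tcp_rot']).as_matrix()
for u in(264,391,268,378): print(u,R.T@(onz(p,(u,205),s['tool_pos'][2]-147)-s['tool_pos']),R.T@(onz(p,(u,205),64)-s['tool_pos']))
E
```

```text
time: 15.88
tool_pos: [526.1, -25.9, 288.3]
tcp_rot: [3.141, -0.005, 3.017]
contact_force: [0.4, -0.6, -2.1]
grip_width: 37.6
finger_force: 30.0
[526.9 -26.  290.4]
[([129.6, 255.2], 0.81)]
proj [[131.  257.2]
 [323.7 257.5]
 [516.2 257.2]]
264 [ 51.2 -19.2 146.9] [ 36.1 -31.6 227.5]
391 [ 51.1  21.2 146.9] [ 36.   35.4 227.5]
268 [ 51.2 -17.9 146.9] [ 36.1 -29.4 227.5]
378 [ 51.1  17.1 146.9] [ 36.   28.5 227.5]
```

View pics/w6.png

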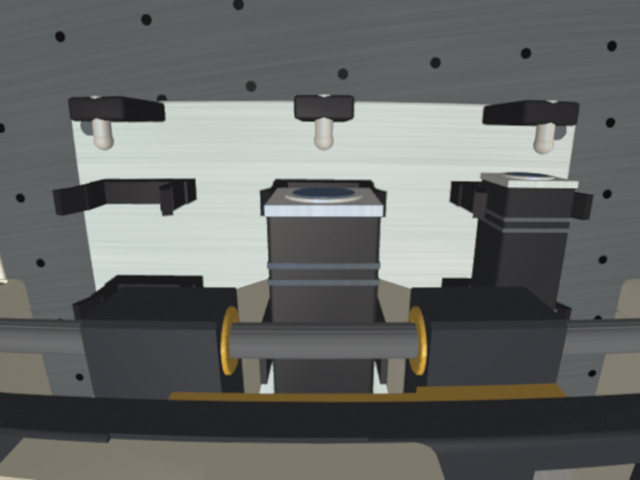

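Module B (columns 266 to 382) is centred over cradle2's saddle (262 to 385). Lower it.

```bash
python3 -m inch '[[0,0,0.015,0,0.2],[0,0,0.03,0,0.2],[0,0,0.04,0,0.2],[0,0,0.05,0,0.2],[0,0,0.06,0,0.2],[0,0,0.068,0,0.2],[0,0,0.072,0,0.2],[0,0,0.072,0,0.2]]'
python3 -m inch '[[0,0,0.002,0,0.2],[0,0,0.004,0,0.2],[0,0,0.006,0,0.2],[0,0,0.007,0,0.2],[0,0,0.007,0,0.2]]'
```

```text
time: 16.65
tool_pos: [526.4, -25.9, 217.2]
tcp_rot: [3.141, -0.001, 3.019]
contact_force: [1.0, -0.3, -1.4]
grip_width: 37.9
finger_force: 30.0
time: 17.07
tool_pos: [526.7, -26.0, 212.9]
tcp_rot: [-3.141, 0.002, 3.019]
contact_force: [-4.1, 0.7, 13.5]
grip_width: 37.9
finger_force: 30.0
```

```bash
python3 -m inch '[[0,0,-0.001,0,0.7],[0,0,-0.001,0,0.7],[0,0,-0.001,0,0.7],[0,0,-0.001,0,0.7],[0,0,-0.001,0,0.7],[0,0,-0.001,0,0.7]]'
python3 -m inch '[[0,0,-0.02,0,0.7],[0,0,-0.05,0,0.7],[0,0,-0.09,0,0.7],[0,0,-0.13,0,0.7],[-0.02,0,-0.17,0,0.7],[-0.05,0,-0.21,0,0],[-0.05,0,-0.23,0,0],[-0.05,0,-0.23,0,0]]'
python3 - <<'E'
from h import *
np.set_printoptions(precision=1,suppress=True)
p=snap('wrist','w7.png');mods(p,68)
T=snap('top','top2.png');S=snap('scene');mods(T,68)
for n in('cover1_pad','cover1_hinge'):
  for q in(T,S): print(n,[(np.round(r['centre'],1).tolist(),round(r['conf'],2)) for r in tip_of(q,n)[:6]])
v=[526,-26,-.125]
def pad(th,y): return (66-116*np.cos(th)+10*np.sin(th),y,70+116*np.sin(th)+10*np.cos(th))
for th in(1.75,1.9,2.0): print(th,proj(T,cw(v,[pad(th,y) for y in(-115,0,115)])).round().tolist(),proj(S,cw(v,[pad(th,y) for y in(-115,0,115)])).round().tolist(),cw(v,[pad(th,y) for y in(-115,0,115)]))
E
```

```text
time: 17.57
tool_pos: [526.5, -25.9, 211.8]
tcp_rot: [3.141, -0.0, 3.019]
contact_force: [1.0, -0.1, -0.0]
grip_width: 64.1
finger_force: 0.0
time: 18.23
tool_pos: [577.8, -32.4, 448.3]
tcp_rot: [-3.141, 0.012, 3.019]
contact_force: [-1.2, 0.5, 0.4]
grip_width: 48.4
finger_force: 0.0
mod 0.96 ctr px [324. 147.] world@68 [527.  -26.2  68. ] edges [ 4.7 37.8] [100.  -10.9]
mod 0.65 ctr px [446. 148.] world@68 [540.4  82.6  68. ] edges [-101.1   14.2] [ 8.  44.8]
mod 0.55 ctr px [ 44. 159.] world@68 [ 502.9 -287.5   68. ] edges [-21.2   9.3] [19.5 88.5]
tip 0.83 [446.4 150.1] [547.3  96.6  23. ]
tip 0.68 [326.3 147.5] [530.5 -24.3  23. ]
mod 0.92 ctr px [332. 244.] world@68 [542.  -28.3  68. ] edges [72.6 -8.6] [ -4.5 -38.1]
mod 0.88 ctr px [270. 245.] world@68 [540.2  92.3  68. ] edges [103.8 -13.8] [ -4.3 -29.1]
mod 0.68 ctr px [272. 194.] world@68 [642.1  87.8  68. ] edges [ -0.1 -21.8] [-84.6  -0.2]
tip 0.97 [269.5 245.5] [545.6  96.3  23. ]
tip 0.81 [328.8 252.4] [530.8 -23.7  23. ]
cover1_pad [([387.5, 261.1], 0.63), ([402.3, 190.5], 0.5)]
cover1_pad [([289.8, 253.8], 0.95)]
cover1_hinge []
cover1_hinge [([277.9, 267.6], 0.9)]
1.75 [[403.0, 199.0], [339.0, 191.0], [275.0, 184.0]] [[286.0, 246.0], [329.0, 218.0], [369.0, 192.0]] [[ 607.4 -152.1  182.4]
 [ 621.8  -38.   182.4]
 [ 636.1   76.1  182.4]]
1.9 [[404.0, 191.0], [340.0, 183.0], [277.0, 175.0]] [[292.0, 252.0], [335.0, 224.0], [374.0, 198.0]] [[ 623.7 -154.2  176.5]
 [ 638.1  -40.1  176.5]
 [ 652.4   74.   176.5]]
2.0 [[404.0, 186.0], [341.0, 178.0], [277.0, 171.0]] [[295.0, 257.0], [338.0, 228.0], [377.0, 202.0]] [[ 634.1 -155.5  171.3]
 [ 648.4  -41.4  171.3]
 [ 662.7   72.7  171.3]]
```

View pics/w7.png

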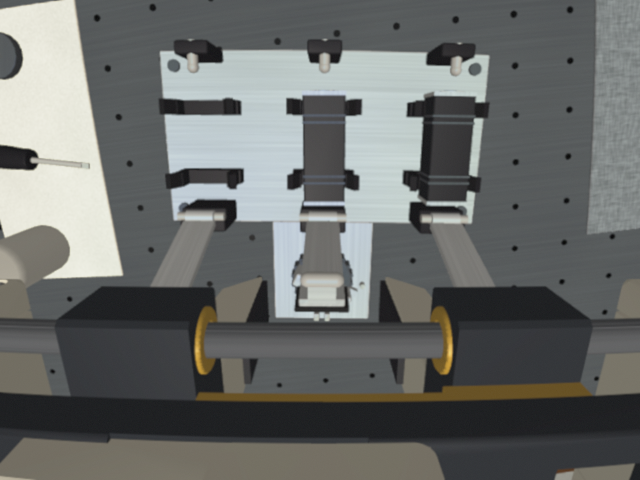

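Both modules are seated, at (324,147) and (447,148), and cover2 leans back at (322,285). Next I go behind cover2 with closed fingers and swing it forward.

```bash
python3 -m inch '[[-0.03,0,0,0,0],[-0.06,0,0,0,0],[-0.102,0,0,0,0],[-0.102,0,0.03,0,0],[-0.102,0,0.06,0,0],[-0.102,0,0.09,0,0],[-0.102,0,0.104,0,0],[-0.102,0,0.104,0,0]]'
python3 -m inch '[[0.02,0,0,0,0],[0.042,0,0,0,0],[0.067,0,0,0,0],[0.092,0,0,0,0],[0.112,0,0,0,0],[0.127,0,0,0,0],[0.137,0,0,0,0],[0.142,0,0,0,0]]'
python3 -c "
from h import *
s=get_obs();print(s['tool_pos'],s['contact_force']);snap('wrist','w8.png')"
```

```text
time: 19.45
tool_pos: [676.7, -44.4, 332.9]
tcp_rot: [3.141, -0.009, 3.019]
contact_force: [0.4, 1.0, -0.9]
grip_width: 0.5
finger_force: 0.0
time: 20.12
tool_pos: [535.9, -27.1, 340.0]
tcp_rot: [-3.141, 0.004, 3.019]
contact_force: [1.5, -0.4, -0.4]
grip_width: 0.7
finger_force: 0.6
[535.92176038 -27.06589013 339.9961237 ] [ 1.54978322 -0.41926558 -0.44219632]
```

View pics/w8.png

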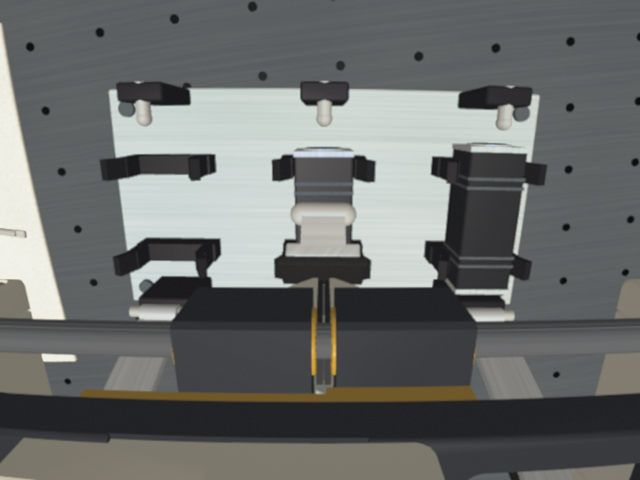

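Cover2 is being pushed ahead of the closed fingers: its black pad is at (322,265) and its nose at (322,213). Continue down to just before the latch.

```bash
python3 -m inch '[[0.005,0,0.004,0,0],[0.013,0,0.012,0,0],[0.021,0,0.021,0,0],[0.028,0,0.03,0,0],[0.033,0,0.039,0,0],[0.039,0,0.05,0,0],[0.043,0,0.06,0,0],[0.048,0,0.068,0,0]]'
python3 -m inch '[[0.004,0,0.004,0,0],[0.006,0,0.008,0,0],[0.007,0,0.012,0,0],[0.008,0,0.015,0,0],[0.008,0,0.017,0,0],[0.008,0,0.017,0,0]]'
python3 -c "
from h import *
s=get_obs();print(s['tool_pos'],s['contact_force'])"
```

```text
time: 20.83
tool_pos: [489.6, -21.5, 269.8]
tcp_rot: [-3.142, 0.003, 3.019]
contact_force: [12.5, -0.5, 25.4]
grip_width: 0.3
finger_force: 15.1
time: 21.33
tool_pos: [481.8, -20.5, 255.9]
tcp_rot: [-3.141, 0.004, 3.019]
contact_force: [-4.3, 0.3, 29.2]
grip_width: 0.6
finger_force: 14.4
[481.8423748  -20.49204976 255.86017929] [-4.29341641  0.30192007 29.21854006]
```

```bash
python3 -m inch '[[0,0,-0.02,0,0],[0,0,-0.05,0,0],[0,0,-0.09,0,0],[0,0,-0.13,0,0],[-0.03,0,-0.17,0,0],[-0.07,0,-0.19,0,0],[-0.1,0,-0.19,0,0],[-0.1,0,-0.19,0,0]]'
python3 -c "
from h import *
p=snap('wrist','w9.png');c=cw([526,-26,-.125],[(152,115,0)])[0];go(c[0],c[1],340,3.0166)"
```

```text
time: 22.0
tool_pos: [585.0, -33.7, 442.9]
tcp_rot: [-3.141, 0.004, 3.019]
contact_force: [-1.7, -0.7, -1.7]
grip_width: 0.4
finger_force: 0.0
ROW [-0.0954, 0.1148, 0.1014] spin 0.0024 rows 4.3 yaw0 3.019 tcp [582.5 -33.1 441.5] t 22.05
```

View pics/w9.png

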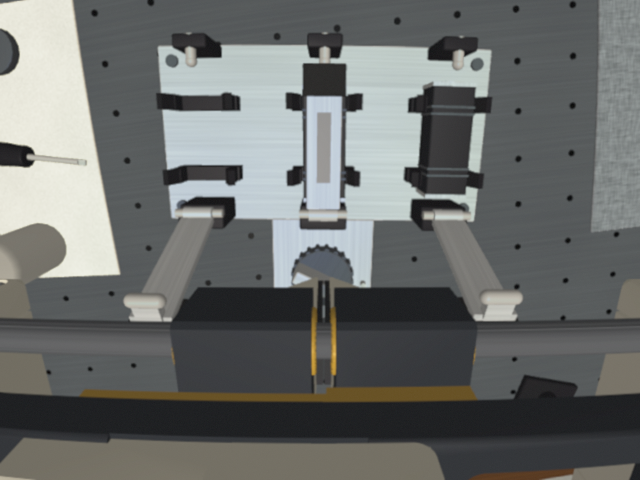

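Cover2 is shut, lying flat with its pad at (324,78). The others still lean back. Same sequence for cover3.

```bash
python3 -m inch '[[-0.03,0.03,0,0,0],[-0.06,0.065,0,0,0],[-0.0954,0.1,0,0,0],[-0.0954,0.1148,0.02,0,0],[-0.0954,0.1148,0.055,0,0],[-0.0954,0.1148,0.09,0,0],[-0.0954,0.1148,0.1014,0,0],[-0.0954,0.1148,0.1014,0,0]]'
python3 -m inch '[[0.02,0,0,0,0],[0.042,0,0,0,0],[0.067,0,0,0,0],[0.092,0,0,0,0],[0.112,0,0,0,0],[0.127,0,0,0,0],[0.137,0,0,0,0],[0.142,0,0,0,0]]'
python3 -m inch '[[0.005,0,0.004,0,0],[0.013,0,0.012,0,0],[0.021,0,0.021,0,0],[0.028,0,0.03,0,0],[0.033,0,0.039,0,0],[0.039,0,0.05,0,0],[0.043,0,0.06,0,0],[0.048,0,0.068,0,0]]'
python3 -m inch '[[0.004,0,0.004,0,0],[0.006,0,0.008,0,0],[0.007,0,0.012,0,0],[0.008,0,0.015,0,0],[0.008,0,0.017,0,0],[0.008,0,0.017,0,0]]'
```

```text
time: 22.72
tool_pos: [687.6, 69.7, 336.8]
tcp_rot: [-3.14, -0.01, 3.019]
contact_force: [-0.2, -0.3, 0.3]
grip_width: 0.2
finger_force: 0.0
time: 23.38
tool_pos: [547.2, 86.9, 344.6]
tcp_rot: [3.141, 0.004, 3.019]
contact_force: [2.2, -0.8, 0.8]
grip_width: 0.4
finger_force: 0.6
time: 24.05
tool_pos: [500.9, 92.7, 273.8]
tcp_rot: [3.141, 0.002, 3.019]
contact_force: [1.7, 0.4, 0.9]
grip_width: 0.4
finger_force: 0.8
time: 24.55
tool_pos: [492.6, 93.8, 256.7]
tcp_rot: [3.141, 0.001, 3.019]
contact_force: [1.1, -0.5, 2.0]
grip_width: 0.3
finger_force: 0.9
```

```bash
python3 -m inch '[[0,0,0.001,0,0],[0,0,0.002,0,0],[0,0,0.003,0,0],[0,0,0.004,0,0],[0,0,0.004,0,0]]'
python3 -c "
from h import *
s=get_obs();print(s['tool_pos'],s['contact_force']);snap('scene','s3.png')
c=cv2.imread('pics/s3.png')[120:320,180:460];cv2.imwrite('pics/s3c.png',cv2.resize(c,None,fx=2.8,fy=2.8,interpolation=cv2.INTER_CUBIC))"
```

```text
time: 24.97
tool_pos: [492.4, 93.9, 255.9]
tcp_rot: [3.141, 0.002, 3.019]
contact_force: [-8.5, -2.0, 32.0]
grip_width: 0.6
finger_force: 16.2
[492.37739909  93.91042124 255.88329492] [-8.52569207 -1.9888312  31.98878907]
```

View pics/s3c.png

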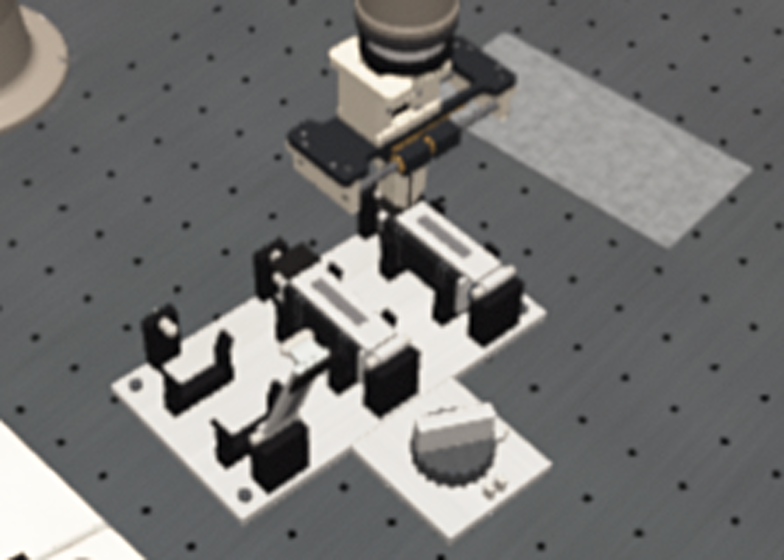

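Cover3 lies flat under the fingers and cover2 is shut. The mat is empty and only cover1 still stands open. Now cover1.

```bash
python3 -m inch '[[0,0,-0.02,0,0],[0,0,-0.05,0,0],[0,0,-0.09,0,0],[0,0,-0.13,0,0],[-0.02,0,-0.17,0,0],[-0.06,0,-0.19,0,0],[-0.1,0,-0.19,0,0],[-0.1,0,-0.19,0,0]]'
python3 -c "
from h import *
c=cw([526,-26,-.125],[(152,-115,0)])[0];go(c[0],c[1],339,3.0166)"
```

```text
time: 25.68
tool_pos: [596.0, 80.6, 442.3]
tcp_rot: [3.141, 0.003, 3.018]
contact_force: [-1.7, 0.3, -1.5]
grip_width: 0.4
finger_force: 0.0
ROW [-0.0952, -0.2297, 0.1036] spin 0.0013 rows 6.5 yaw0 3.018 tcp [596.   80.6 442.3] t 25.68
```

```bash
python3 -m inch '[[-0.01,-0.035,0,0,0],[-0.02,-0.075,0,0,0],[-0.04,-0.115,0,0,0],[-0.06,-0.15,0,0,0],[-0.08,-0.19,0,0,0],[-0.097,-0.23,0,0,0],[-0.097,-0.23,0,0,0],[-0.097,-0.23,0,0,0]]'
python3 -m inch '[[0,0,0.035,0,0],[0,0,0.07,0,0],[0,0,0.102,0,0],[0,0,0.102,0,0],[0,0,0.102,0,0]]'
python3 -m inch '[[0.02,0,0,0,0],[0.042,0,0,0,0],[0.067,0,0,0,0],[0.092,0,0,0,0],[0.112,0,0,0,0],[0.127,0,0,0,0],[0.137,0,0,0,0],[0.142,0,0,0,0]]'
python3 -m inch '[[0.005,0,0.004,0,0],[0.013,0,0.012,0,0],[0.021,0,0.021,0,0],[0.028,0,0.03,0,0],[0.033,0,0.039,0,0],[0.039,0,0.05,0,0],[0.043,0,0.06,0,0],[0.048,0,0.068,0,0]]'
python3 -m inch '[[0.004,0,0.004,0,0],[0.006,0,0.008,0,0],[0.007,0,0.012,0,0],[0.008,0,0.014,0,0],[0.008,0,0.014,0,0],[0.008,0,0.014,0,0]]'
```

```text
time: 26.35
tool_pos: [659.7, -161.5, 440.3]
tcp_rot: [3.141, -0.004, 3.015]
contact_force: [-0.4, 1.5, -0.0]
grip_width: 0.2
finger_force: 0.0
time: 26.77
tool_pos: [659.3, -156.7, 339.4]
tcp_rot: [3.14, -0.005, 3.021]
contact_force: [0.7, 0.4, 0.4]
grip_width: 0.6
finger_force: 0.0
time: 27.43
tool_pos: [518.5, -140.4, 344.1]
tcp_rot: [-3.14, 0.006, 3.02]
contact_force: [1.4, -1.1, 0.3]
grip_width: 0.6
finger_force: 0.6
time: 28.1
tool_pos: [471.9, -135.2, 273.0]
tcp_rot: [-3.141, 0.003, 3.02]
contact_force: [1.8, 0.3, 0.9]
grip_width: 0.5
finger_force: 0.9
time: 28.6
tool_pos: [463.2, -134.1, 258.6]
tcp_rot: [3.141, -0.001, 3.019]
contact_force: [-0.3, 0.5, -0.2]
grip_width: 0.3
finger_force: 0.2
```

```bash
python3 -m inch '[[0,0,0.002,0,0],[0,0,0.004,0,0],[0,0,0.006,0,0],[0,0,0.006,0,0],[0,0,0.006,0,0]]'
python3 -m inch '[[0,0,-0.02,0,0],[0,0,-0.05,0,0],[0,0,-0.09,0,0],[0,0,-0.13,0,0],[-0.02,0,-0.17,0,0],[-0.06,0,-0.17,0,0],[-0.1,0,-0.17,0,0],[-0.1,0,-0.17,0,0]]'
python3 - <<'E'
from h import *
np.set_printoptions(precision=1,suppress=True)
p=snap('wrist','w10.png')
S=snap('scene','s4.png');T=snap('top','t4.png')
for q in(S,T):print([(np.round(r['centre'],1).tolist(),round(r['conf'],2)) for r in tip_of(q,'cover1_pad')[:6]], [(np.round(r['centre'],1).tolist(),round(r['conf'],2)) for r in tip_of(q,'collar_grip')[:2]])
v=[526,-26,-.125]
for q in(S,T):print(proj(q,cw(v,[(-50,y,80) for y in(-115,0,115)]+[(145,0,52)])).tolist())
a=cv2.resize(cv2.imread('pics/s4.png')[150:330,180:460],(784,504),interpolation=2)
b=cv2.imread('pics/w10.png')
cv2.imwrite('pics/c10.png',np.hstack([cv2.resize(a,(400,300)),cv2.resize(b,(400,300))]))
c=cw(v,[(145,0,0)])[0];go(c[0],c[1],400,1.18)
E
```

```text
time: 29.02
tool_pos: [463.0, -134.2, 252.4]
tcp_rot: [3.141, -0.001, 3.019]
contact_force: [-2.0, 0.3, 3.4]
grip_width: 0.6
finger_force: 1.9
time: 29.68
tool_pos: [567.5, -147.4, 421.0]
tcp_rot: [3.142, 0.003, 3.02]
contact_force: [-2.3, 0.5, -2.2]
grip_width: 0.3
finger_force: 0.0
[([242.9, 237.0], 0.79)] [([342.8, 270.3], 0.64)]
[] [([339.2, 182.2], 0.86)]
[[244.9886089875905, 237.27791916453694], [284.88155152053014, 212.4968967535743], [322.0261082879879, 189.46513782856783], [342.5924727231159, 270.66827536386216]]
[[387.4370256153699, 284.1139368975307], [328.0024462673182, 277.0789816294536], [268.5000030466867, 269.9843852273704], [338.73511671787924, 181.90938006139737]]
ROW [-0.0948, 0.1148, 0.0231] spin 1.8388 rows 14.7 yaw0 3.019 tcp [ 561.7 -146.4  423.1] t 30.03
```

View pics/c10.png

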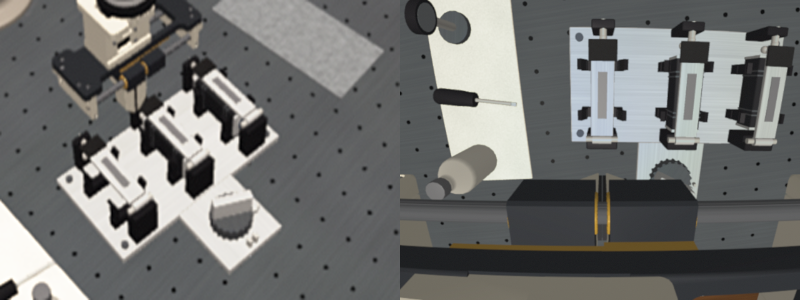

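The composite shows all three covers lying flat, the mat empty and the tray undisturbed. I've used all 14 pictures, so from here I go by numbers. The final cover1 press met little force, so I measure the pad heights from two wrist positions before turning the collar.

```bash
cat > pads.py <<'E'
from h import *
import pickle,sys
np.set_printoptions(precision=1,suppress=True)
try: D=pickle.load(open('d.pkl','rb'))
except Exception: D=[]
p=snap('wrist')
v=[526,-26,-.125];X=cw(v,[(-50,y,80) for y in(-115,0,115)]);H=cw(v,[(66,y,70) for y in(-115,0,115)])
for n,W in(('cover1_pad',X),('cover1_hinge',H)):
  pr=proj(p,W)
  for r in tip_of(p,n):
    d=np.hypot(*(pr-r['centre']).T);i=d.argmin()
    print(n,i+1,np.round(r['centre'],1),round(r['conf'],2),'exp',pr[i])
    if d[i]<25: D.append((n,i+1,{k:np.array(p[k]) for k in('intrinsics','distortion','pose')},r['centre']))
for r in trace(p,'cover1_pad'):
  if r['conf']>.3: print('trace',np.round(r['rect']),round(r['conf'],2))
pickle.dump(D,open('d.pkl','wb'))
for n in('cover1_pad','cover1_hinge'):
  for i in(1,2,3):
    o=[(d[2],d[3]) for d in D if d[0]==n and d[1]==i]
    if len(o)>1: print('TRI',n,i,*tri(o),len(o))
E
python3 pads.py
python3 -m inch '[[0,0.03,-0.02,0,0],[0.02,0.07,-0.02,0,0],[0.04,0.1,-0.02,0,0],[0.04,0.115,-0.02,0,0],[0.04,0.115,-0.02,0,0],[0.04,0.115,-0.02,0,0]]'; python3 pads.py
python3 -m inch '[[0.01,0.03,0,0,0],[0.02,0.07,0,0,0],[0.03,0.1,0,0,0],[0.03,0.115,0,0,0],[0.03,0.115,0,0,0],[0.03,0.115,0,0,0]]'; python3 pads.py
```

```text
cover1_pad 1 [323.1  93.8] 0.69 exp [324.2  90.8]
cover1_hinge 1 [321.4 230.8] 0.63 exp [323.8 231.5]
time: 30.73
tool_pos: [536.7, -26.9, 443.1]
tcp_rot: [-3.141, 0.001, 3.021]
contact_force: [0.6, 0.4, -0.1]
grip_width: 0.6
finger_force: 0.0
cover1_pad 1 [189.2 144.3] 0.79 exp [189.7 141.7]
cover1_hinge 1 [198.8 262.8] 0.92 exp [203.3 265.4]
cover1_hinge 2 [322.1 263.8] 0.43 exp [323.3 266.1]
trace [193. 199.  45. 144.] 0.64
TRI cover1_pad 1 [ 464.1 -135.    79.4] 0.0058728930921125065 2
TRI cover1_hinge 1 [ 573.8 -150.3   74.6] 1.1961882393490737 2
time: 31.43
tool_pos: [521.4, 90.1, 442.4]
tcp_rot: [-3.141, -0.0, 3.02]
contact_force: [0.3, -0.0, -0.6]
grip_width: 0.2
finger_force: 0.0
cover1_pad 1 [ 69.2 178.9] 0.63 exp [ 68.  178.3]
cover1_hinge 1 [ 89.9 291. ] 0.66 exp [ 93.7 293.4]
trace [ 77. 231.  56. 140.] 0.96
trace [324. 220.  42. 121.] 0.53
TRI cover1_pad 1 [ 463.7 -135.2   77. ] 0.8017334677511321 3
TRI cover1_hinge 1 [ 574.3 -150.7   71.8] 1.5454027686731566 3
```

```bash
cat > prof.py <<'E'
from h import *
import sys
y=float(sys.argv[1]);p=snap('wrist');v=[526,-26,-.125]
g=cv2.cvtColor(p['color'],cv2.COLOR_RGB2GRAY).astype(float)
for z in(76,80,84): print('exp z',z,'X=-63,-50,-37,66:',proj(p,cw(v,[(x,y,z if x<0 else 70) for x in(-63,-50,-37,66)])).round(1).tolist())
c=proj(p,cw(v,[(-50,y,80)]))[0]
u=int(c[0]);r=int(c[1]);col=g[max(r-30,0):r+40,u-12:u+13].mean(1);d=np.diff(col)
print('start row',max(r-30,0),[(max(r-30,0)+int(i)+1,int(d[i])) for i in np.where(abs(d)>12)[0]])
row=g[r-2:r+3,u-45:u+46].mean(0);d=np.diff(row);print('cols',[(u-45+int(i)+1,int(d[i])) for i in np.where(abs(d)>12)[0]])
print(get_obs()['tool_pos'])
E
python3 prof.py 115
python3 -m inch '[[0,-0.03,0,0,0],[0,-0.07,0,0,0],[0,-0.1,0,0,0],[0,-0.115,0,0,0],[0,-0.115,0,0,0],[0,-0.115,0,0,0]]'; python3 prof.py 0
python3 -m inch '[[0,-0.03,0,0,0],[0,-0.07,0,0,0],[0,-0.1,0,0,0],[0,-0.115,0,0,0],[0,-0.115,0,0,0],[0,-0.115,0,0,0]]'; python3 prof.py -115
```

```text
exp z 76 X=-63,-50,-37,66: [[325.7, 161.4], [325.6, 176.4], [325.6, 191.1], [325.4, 295.5]]
exp z 80 X=-63,-50,-37,66: [[325.7, 161.8], [325.7, 176.9], [325.6, 191.8], [325.4, 295.5]]
exp z 84 X=-63,-50,-37,66: [[325.7, 162.2], [325.7, 177.5], [325.7, 192.5], [325.4, 295.5]]
start row 146 [(158, -16), (159, -20), (161, 19), (162, -24), (163, -70), (164, -47), (191, 29), (192, 69), (193, 58), (194, 17), (206, -13)]
cols [(304, -18), (305, -68), (306, -54), (345, 35), (346, 69), (347, 53)]
[521.34268369  89.12040109 442.49755732]
time: 32.18
tool_pos: [507.0, -24.9, 442.6]
tcp_rot: [3.141, 0.0, 3.016]
contact_force: [0.1, -0.4, -0.1]
grip_width: 0.3
finger_force: 0.0
exp z 76 X=-63,-50,-37,66: [[325.1, 161.4], [325.1, 176.4], [325.1, 191.1], [325.0, 295.4]]
exp z 80 X=-63,-50,-37,66: [[325.2, 161.8], [325.1, 176.9], [325.1, 191.8], [325.0, 295.4]]
exp z 84 X=-63,-50,-37,66: [[325.2, 162.2], [325.2, 177.5], [325.2, 192.5], [325.0, 295.4]]
start row 146 [(157, -17), (158, -18), (160, 18), (161, -26), (162, -68), (163, -40), (190, 34), (191, 66), (192, 44), (193, 15), (205, -15)]
cols [(295, -17), (304, -28), (305, -56), (306, -30), (344, 14), (345, 46), (346, 47), (347, 21), (355, 12)]
[507.05501322 -24.07899421 442.64075579]
time: 32.73
tool_pos: [493.2, -137.5, 442.4]
tcp_rot: [3.141, -0.0, 3.019]
contact_force: [-0.2, 0.3, 0.4]
grip_width: 0.4
finger_force: 0.0
exp z 76 X=-63,-50,-37,66: [[323.3, 161.1], [323.2, 176.1], [323.2, 190.8], [323.0, 295.3]]
exp z 80 X=-63,-50,-37,66: [[323.3, 161.5], [323.2, 176.6], [323.2, 191.5], [323.0, 295.3]]
exp z 84 X=-63,-50,-37,66: [[323.3, 161.9], [323.2, 177.2], [323.2, 192.2], [323.0, 295.3]]
start row 146 [(156, -18), (158, 15), (160, -52), (161, -48), (189, 51), (190, 68), (191, 29)]
cols [(292, -21), (293, -32), (294, -21), (302, -21), (303, -30), (304, -15), (343, 29), (344, 33), (345, 16), (353, 25), (354, 23)]
[ 493.26521017 -136.86485538  442.52557209]
```

```bash
python3 -m inch '[[0.03,-0.001,0.03,0,0],[0.03,-0.001,0.07,0,0],[0.03,-0.001,0.11,0,0],[0.03,-0.001,0.14,0,0],[0.03,-0.001,0.16,0,0],[0.03,-0.001,0.17,0,0],[0.03,-0.001,0.178,0,0],[0.03,-0.001,0.178,0,0]]'
python3 -m inch '[[0,0,0.002,0,0],[0,0,0.004,0,0],[0,0,0.006,0,0],[0,0,0.006,0,0]]'
python3 -m inch '[[0,0,0.002,0,0],[0,0,0.004,0,0],[0,0,0.005,0,0],[0,0,0.005,0,0]]'
```

```text
time: 33.45
tool_pos: [463.1, -133.8, 263.4]
tcp_rot: [3.14, -0.002, 3.021]
contact_force: [-0.8, -0.1, -1.0]
grip_width: 0.5
finger_force: 0.0
time: 33.78
tool_pos: [463.2, -135.1, 258.9]
tcp_rot: [-3.141, 0.001, 3.019]
contact_force: [0.3, 0.8, -0.4]
grip_width: 0.6
finger_force: 0.0
time: 34.12
tool_pos: [463.1, -135.3, 253.7]
tcp_rot: [-3.142, 0.0, 3.019]
contact_force: [-0.4, -0.2, 2.8]
grip_width: 0.1
finger_force: 1.6
```

The cover1 reading makes sense. Its pad is met at the shut height (TCP z about 258). With no module underneath, the bar gives a little under load, and it stays flat once released. All three covers are therefore latched, so I go on to the collar.

```bash
python3 -m inch '[[0,0,-0.02,0,0.3],[0,0,-0.05,0,0.3],[0,0,-0.09,0,0.4],[0,0,-0.13,0,0.4],[-0.03,0,-0.15,0.12,0.4],[-0.07,0,-0.15,0.24,0.4],[-0.1,0,-0.15,0.36,0.4],[-0.12,0,-0.15,0.48,0.4]]'
python3 -m inch '[[0,0,0,0.12,0.4],[0,0,0,0.24,0.4],[0,0,0,0.36,0.4],[0,0,0,0.48,0.4],[0,0,0,0.6,0.4],[0,0,0,0.72,0.4],[0,0,0,0.84,0.4],[0,0,0,0.96,0.4]]'
python3 -c "
from h import *
go(647,-100,380,1.18)"
```

```text
time: 34.78
tool_pos: [584.3, -150.2, 403.8]
tcp_rot: [3.141, 0.002, 2.533]
contact_force: [-0.5, 0.4, 0.1]
grip_width: 36.6
finger_force: 0.0
time: 35.45
tool_pos: [582.2, -150.0, 403.1]
tcp_rot: [-3.141, -0.0, 1.573]
contact_force: [-0.1, 0.3, -0.6]
grip_width: 36.2
finger_force: 0.0
ROW [0.0498, 0.0649, 0.0231] spin 0.3931 rows 3.1 yaw0 1.573 tcp [ 582.2 -150.   403.1] t 35.45
```

```bash
python3 -m inch '[[0.015,0.02,0.01,0.12,0.4],[0.03,0.04,0.023,0.24,0.4],[0.05,0.065,0.023,0.36,0.4],[0.05,0.065,0.023,0.393,0.4],[0.05,0.065,0.023,0.393,0.4],[0.05,0.065,0.023,0.393,0.4]]'
cat > col.py <<'E'
from h import *
np.set_printoptions(precision=1,suppress=True)
p=snap('wrist','col.png');v=[526,-26,-.125]
e=proj(p,cw(v,[(145,0,62)]))[0];print('exp',e,'tips',[(np.round(r['centre'],1).tolist(),round(r['conf'],2),onz(p,r['centre'],52).round(1)) for r in tip_of(p,'collar_grip')[:2]],'exp w',cw(v,[(145,0,52)]))
# rectified top view at z=62 around collar, 0.25 mm/px, rows=carriage-free world
c=cw(v,[(145,0,62)])[0];N=320;s=.25
xs,ys=np.meshgrid((np.arange(N)-N/2)*s,(np.arange(N)-N/2)*s)
m=proj(p,np.c_[c[0]+xs.ravel(),c[1]+ys.ravel(),np.full(N*N,62.)]).astype(np.float32).reshape(N,N,2)
im=cv2.remap(p['color'],m[...,0],m[...,1],cv2.INTER_LINEAR);g=cv2.cvtColor(im,cv2.COLOR_RGB2GRAY).astype(float)
cv2.imwrite('pics/colr.png',g)
# match a 62x14 template at all angles/offsets: inside bright, uniform; flanks dark
best=[]
for a in np.arange(-20,100,2.5):
  t=np.radians(a)
  for dx in np.arange(-6,7,2):
    for dy in np.arange(-6,7,2):
      X=(xs-dx)*np.cos(t)+(ys-dy)*np.sin(t);Y=-(xs-dx)*np.sin(t)+(ys-dy)*np.cos(t)
      i=(abs(X)<29)&(abs(Y)<6.5);o=(abs(X)<26)&(abs(Y)>8)&(abs(Y)<13)
      best.append((g[i].mean()-g[o].mean()-.5*g[i].std(),a,dx,dy,g[i].mean(),g[o].mean()))
best.sort(reverse=True)
for b in best[:5]: print(np.array(b))
E
python3 col.py
python3 - <<'E'
import cv2,numpy as np
g=cv2.imread('pics/colr.png',0)
for r in cv2.resize(g,(40,40),interpolation=cv2.INTER_AREA): print(''.join(' .:-=+*#%@'[int(x)*10//256] for x in r))
E
```

```text
time: 35.95
tool_pos: [646.8, -99.4, 380.0]
tcp_rot: [-3.141, 0.0, 1.188]
contact_force: [0.3, 1.0, 0.4]
grip_width: 36.8
finger_force: 0.0
exp [323.8 145.4] tips [([324.0, 147.5], 0.88, array([669.3, -46. ,  52. ]))] exp w [[669.9 -44.1  52. ]]
[ 99.   57.5   0.   -2.  208.7 101.3]
[ 98.5  57.5   2.    2.  209.1 103.8]
[ 98.4  57.5   0.    0.  208.  100.8]
[ 98.1  57.5  -2.   -4.  209.3 104.7]
[ 98.   55.    0.   -2.  208.3 101.3]
%%%%%%%%%%%%%%%%%%%%%%%%%%%%%%%%%%%%%%%%
%%%%%%%%%%%%%%%%%%%%%%%%%%%%%%%%%%%%%%%%
%%%%%%%%%%%%%%%%%%%%%%%%%%%%%%%%%%%%%%%%
%%%%%%%%%%%%%%%%%%%%%%%%%%%%%%%%%%%%%%%%
%%%%%%%%%%%%%%%##%%#*#%%%%%%%%%%%%%%%%%%
%%%%%%%%%%%%###+=**+-+##**%%%%%%%%%%%%%%
%%%%%%%%%%##%%%+------==-=#%%%%%%%%%%%%%
%%%%%%%%%##%%%%#=---------=**#%%%%%%%%%%
%%%%%%%%%#%%%%%%*=---------=-+%%%%%%%%%%
%%%%%%%%#*%%%%%%%+-----------=#%%%%%%%%%
%%%%%%%#==#%%%%%%#=-----------+#%%%%%%%%
%%%%%%%#=-+#%%%%%%*=-----------=+%%%%%%%
%%%%%%%#=-=*%%%%%%%+------------+%%%%%%%
%%%%%%*=---=#%%%%%%#=-----------+%%%%%##
%%%%%*=-----+#%%%%%%*=----------=#%%%%*#
%%%%%#=-----=*%%%%%%%+-----------=*%%%**
%%%%%%=-
[... 393 characters left out ...]
=+#%%%%%
%%%%%%%+------------+%%%%%%%*=--*%%%%%%%
%%%%%%%=------------=*%%%%%%%+-=#%%%%%%%
%%%%%%%*+=-----------=#%%%%%%#==#%%%%%%%
%%%%%%%%%*=-----------+%%%%%%%**%%%%%%%%
%%%%%%%%%%=-----------=*%%%%%##%%%%%%%%%
%%%%%%%%%%+==----------=#%%#*#%%%%%%%%%%
%%%%%%%%%%%%%*----------+##**%%%%%%%%%%%
%%%%%%%%%%%%%%+=++=-===-+##%%%%%%%%%%%%%
%%%%%%%%%%%%%%##%%*=*%#*#%%%%%%%%%%%%%%%
%%%%%%%%%%%%%%%%%%%#%%%%%%%%%%%%%%%%%%%%
%%%%%%%%%%%%%%%%%%%%%%%%%%%%%%%%%%%%%%%%
%%%%%%%%%%%%%%%%%%%%%%%%%%###%%%%%%%%%%%
%%%%%%%%%%%%%%%%%%%%%%%%%%###%%%%%%%%%%%
%%%%%%%%%%%%%%%%%%%%%%%%%%%%%%%%%%%%%%%%[ WARN:0@2.657] global loadsave.cpp:1063 imwrite_ Unsupported depth image for selected encoder is fallbacked to CV_8U.
```

The rectified collar view puts the wing at about 59° in the world frame (collar at about 0.15 rad) and centred where expected. I need to turn it about 66° clockwise, to world yaw −0.125.

```bash
python3 -c "
from h import *
go(669.8,-44.7,213,1.03)"
```

```text
ROW [0.0601, 0.001, 0.1676] spin 0.1566 rows 4.3 yaw0 1.187 tcp [ 646.4 -100.   380.6] t 36.05
```

```bash
python3 -m inch '[[0.03,0.001,0.02,0.1,0.5],[0.06,0.001,0.05,0.157,0.5],[0.06,0.001,0.085,0.157,0.5],[0.06,0.001,0.12,0.157,0.5],[0.06,0.001,0.145,0.157,0.5],[0.06,0.001,0.16,0.157,0.5],[0.06,0.001,0.1675,0.157,0.5],[0.06,0.001,0.1675,0.157,0.5]]'
python3 -m inch '[[0,0,0,0,0],[0,0,0,0,0],[0,0,0,0,0],[0,0,0,0,0],[0,0,0,0,0],[0,0,0,0,0],[0,0,0,0,0],[0,0,0,0,0]]'
python3 -c "
from h import *
go(669.8,-44.7,213,-0.125)"
```

```text
time: 36.72
tool_pos: [669.7, -44.8, 212.2]
tcp_rot: [-3.14, 0.001, 1.029]
contact_force: [-0.6, 0.7, 0.4]
grip_width: 45.8
finger_force: 0.0
time: 37.38
tool_pos: [670.0, -43.8, 213.7]
tcp_rot: [-3.141, -0.0, 1.029]
contact_force: [-3.4, 1.9, 5.9]
grip_width: 14.2
finger_force: 29.8
ROW [-0.0008, 0.0003, 0.0007] spin 1.1542 rows 9.2 yaw0 1.029 tcp [670.  -43.8 213.7] t 37.38
```

```bash
python3 -m inch '[[0,0,0,0.1,0],[0,0,0,0.2,0],[0,0,0,0.32,0],[0,0,0,0.44,0],[0,0,0,0.56,0],[0,0,0,0.68,0],[0,0,0,0.8,0],[0,0,0,0.9,0]]'
python3 -m inch '[[0,0,0,0.05,0],[0,0,0,0.1,0],[0,0,0,0.15,0],[0,0,0,0.2,0],[0,0,0,0.23,0],[0,0,0,0.254,0],[0,0,0,0.254,0]]'
python3 -c "
from h import *
s=get_obs();print(s['moment'],s['contact_force'])"
python3 -m inch '[[0,0,0,0.02,0],[0,0,0,0.04,0],[0,0,0,0.05,0],[0,0,0,0.05,0]]'
python3 -c "
from h import *
s=get_obs();print(s['moment'],s['contact_force'])"
```

```text
time: 38.05
tool_pos: [670.5, -44.9, 213.8]
tcp_rot: [3.14, -0.001, 0.123]
contact_force: [-0.6, -3.5, 3.0]
grip_width: 13.9
finger_force: 29.9
time: 38.63
tool_pos: [670.5, -45.4, 213.8]
tcp_rot: [3.14, -0.002, -0.126]
contact_force: [-1.3, -5.2, 2.2]
grip_width: 14.2
finger_force: 29.9
[-0.76469081  0.39412692 -0.01157577] [-1.25793695 -5.1580398   2.19759742]
time: 38.97
tool_pos: [670.7, -45.3, 213.8]
tcp_rot: [3.139, -0.003, -0.174]
contact_force: [0.5, -4.7, 2.4]
grip_width: 14.0
finger_force: 30.6
[-0.92365149  0.24510199  0.65613676] [ 0.49822052 -4.74729541  2.36941108]
```

The moment rises to 0.66 N m, so the collar is on its hard stop. Release, rise and verify.

```bash
python3 -m inch '[[0,0,0,0,0.5],[0,0,0,0,0.5],[0,0,0,0,0.5],[0,0,0,0,0.5],[0,0,0,0,0.5],[0,0,0,0,0.5]]'
python3 -m inch '[[0,0,-0.03,0,0.5],[0,0,-0.07,0,0.5],[0,0,-0.11,0,0.5],[-0.02,0,-0.15,0,0.5],[-0.06,0,-0.18,0,0.5],[-0.06,0,-0.18,0,0.5],[-0.06,0,-0.18,0,0.5]]'
python3 - <<'E'
exec(open('col.py').read())
im8=cv2.imread('pics/colr.png',0)
for r in cv2.resize(im8,(40,40),interpolation=cv2.INTER_AREA): print(''.join(' .:-=+*#%@'[int(x)*10//256] for x in r))
T=snap('top');mods(T,68)
for q in(T,snap('scene')): print([(np.round(r['rect']).tolist(),round(r['conf'],2)) for r in trace(q,'cover1') if r['conf']>.3])
E
```

```text
time: 39.47
tool_pos: [670.2, -43.9, 213.0]
tcp_rot: [-3.141, 0.0, -0.175]
contact_force: [-0.3, -0.9, 0.1]
grip_width: 44.9
finger_force: 0.0
time: 40.05
tool_pos: [609.8, -33.1, 396.5]
tcp_rot: [-3.141, -0.005, -0.174]
contact_force: [0.5, -0.8, 1.0]
grip_width: 45.8
finger_force: 0.0
exp [323.2 146.5] tips [([324.5, 146.7], 0.96, array([669.2, -45. ,  52. ]))] exp w [[669.9 -44.1  52. ]]
[106.   -7.5   0.   -2.  216.  104.2]
[103.7  -7.5  -2.   -2.  215.6 106.1]
[102.7  -7.5   2.   -2.  214.9 104.9]
[101.  -10.    0.   -2.  214.3 104.6]
[ 99.   -5.    0.   -2.  213.6 104.8]
%%%%%%%%%%%%%%%%%%%%%%%%%%%%%%%%%%%%%%%%
%%%%%%%%%%%%%%%%%%%%%%%%%%%%%%%%%%%%%%%%
%%%%%%%%%%%%%%%%%%%%%%%%%%%%%%%%%%%%%%%%
%%%%%%%%%%%%%%%%%%#%%%%%%%%%%%%%%%%%%%%%
%%%%%%%%%%%%%%%%%*=*##++%%%%%%%%%%%%%%%%
%%%%%%%%%%%%%*+*+=-=====+#**%%%%%%%%%%%%
%%%%%%%%%%%%#=-=-====-==-===#%%%%%%%%%%%
%%%%%%%%%%#*+=---====--===--+%%%%%%%%%%%
%%%%%%%%%*==-=---=====-====-==+*%%%%%%%%
%%%%%%%%%*====---=====-====-==-+%%%%%%%%
%%%%%%%%#=====---=====-====-===+%%%%%%%%
%%%%%%#+=======--==========-====*#%%%%%%
%%%%%%#=-====-=--=====-=
[... 723 characters left out ...]
%%#=-=-====-=======+*#%%%%%%%%%
%%%%%%%%%%%%*=======-====--+%%%%%%%%%%%%
%%%%%%%%%%%%#*#*=--==-==++=#%%%%%%%%%%%%
%%%%%%%%%%%%%%%%#=+**+=#%%%%%%%%%%%%%%%%
%%%%%%%%%%%%%%%%%#%%%%#%%%%%%%%%%%%%%%%%
%%%%%%%%%%%%%%%%%%%%%%%%%%%%%%%%%%%%%%%%
%%%%%%%%%%%%%%%%%%%%%%%%%%%##%%%%%%%%%%%
%%%%%%%%%%%%%%%%%%%%%%%%%%%##%%%%%%%%%%%
%%%%%%%%%%%%%%%%%%%%%%%%%%%%%%%%%%%%%%%%
%%%%%%%%%%%%%%%%%%%%%%%%%%%%%%%%%%%%%%%%
[([390.0, 260.0, 21.0, 65.0], 0.61), ([270.0, 242.0, 27.0, 70.0], 0.61)]
[([300.0, 230.0, 49.0, 39.0], 0.84), ([345.0, 209.0, 36.0, 24.0], 0.82), ([262.0, 253.0, 47.0, 44.0], 0.81)][ WARN:0@2.261] global loadsave.cpp:1063 imwrite_ Unsupported depth image for selected encoder is fallbacked to CV_8U.
```

The wing now lies along carriage x at about −7.5°, so it is locked. No module is found on the mat, and the scene view shows all three covers flat.

```bash
python3 -c "
from h import *
print(close_job())"
```

```text
the job is handed in; nothing more can be done
None
```

Both lens modules found on the mat are seated (cradles 2 and 3), all three cover bars are shut, and the collar was then turned clockwise to its stop at the ribs; the job is handed in at about 40 s with the tray untouched, but no verdict came back.

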